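Find the unbolted lid of the dish warmer and push it open

TASK

Three of the dish warmer's four lids are still bolted for a run; one well has finished and its lid is free, but nothing shows which. Press gently with the fingertips on the ribbed tail at the back of one lid after another until you find the one that rocks, press that tail down so that the front of the lid tips up, then push the raised front edge right back until the lid rests against its open stop, and leave it standing open. Do not force the bolted lids, pick nothing up, and leave the things standing round the warmer where they are.

Things in the scene. Friction and masses are not known exactly. Their poses are not given: they have to be found in the camera images.
- warmer: White benchtop dish warmer, fixed: 200 mm deep, 356 wide, 88 high, flat top. Origin: middle of its width at bench level; x to its back (front face with controls x = -108 mm, rear face +92), y to its left, z up. Four identical grey lids flush with the top, middles at y = +123, +41, -41, -123 mm (lids 1 to 4), parted by fixed 7 mm walls. Top deck: 43 mm in front of the lids, 36 mm behind.
- lid_1 (a joint): Lid 1 (leftmost) angle, rad: 0 shut, grows as the tail goes down and the front rises, 1.75 fully open on its stop, just past upright. Lid: stiff plate 117 mm front to back, 72 wide, 8 thick, window in its front part; level pivot along the warmer's y at x = 12 mm, 84 mm above the bench; 75 mm of lid lies in front of the pivot, 42 mm (ribbed tail) behind.
- lid_2 (a joint): Lid 2, as lid 1. A free lid tips when its tail is pressed with about 3 N at 25 mm behind the pivot (5 to 8 N nearer the pivot), stays at any angle where it is left (hinge friction), and its raised front edge takes 1 to 2 N to push on. The finger is best moved along the edge's arc, up and back; pushed level, a low edge may stick to it.
- lid_3 (a joint): Lid 3, as lid 1. A bolted lid rests on a sprung bolt: under 10 N on its tail it gives about 0.03 rad, under 20 N about 0.06 rad (1.5 mm), never more than 0.13, and springs back. A free lid passes 0.2 rad at once. Pressing in front of the pivot moves no lid, free or bolted. Lids bear a firm press, but not one of more than some 60 N.
- lid_4 (a joint): Lid 4 (rightmost as seen from the controls), as lid 1.
- tail_1 (a point): Middle of the ribbed thumb pad on top of lid 1's tail, 25 mm behind the pivot; moves with the lid. Shut: x = 37 mm, 88 mm high in the warmer's frame. Under the tail is an open well 75 mm wide, from the pivot to 44 mm behind it and over 45 mm deep: a fingertip can follow the tail down; 20 mm below the top it tips the lid by about 1 rad.
- tail_2 (a point): The same point on lid 2's tail.
- tail_3 (a point): The same point on lid 3's tail.
- tail_4 (a point): The same point on lid 4's tail.
- dropper_2: Bystander, loose, must stay put: small white dropper bottle with a yellow cap, 27 mm dia, 85 mm tall, standing close in front of the warmer, on the left. Origin: centre of its underside.
- reagent_2: Bystander, loose, must stay put: clear laboratory bottle with blue screw cap and blue liquid, 56 mm dia, 104 mm tall, standing beside the warmer's right end. Origin: centre of its underside.
- timer: Bystander, loose, must stay put: white digital timer, 66 x 66 x 21 mm, lying beside the warmer's left end. Origin: centre of its underside.
- marker_1: Bystander, loose, must stay put: white felt marker with black cap, 136 mm long, 12 mm thick, lying in front of the warmer on the right. Origin: centre of its underside.
- tube50_1: Bystander, loose, must stay put: 50 ml tube with blue screw cap, 33 mm dia, 114 mm tall, standing beside the warmer's right end, in front of the bottle. Origin: centre of its underside.
- tape_0: Bystander, loose, must stay put: roll of cream tape, 76 mm dia, 19 mm high, lying beside the warmer's left end, behind the timer. Origin: centre of its underside.

How it is judged:
By the outcome, as a careful person would: the job done as asked, in the order asked, and still so for the second after the job is handed in, with the robot touching nothing.
It also fails if it takes over 51 s, if anything falls off the work surface, if the arm or the gripper's body presses on something with over 40 N, if the wrist force passes 120 N, or if a joint passes its speed limit or range.

ROBOT

A 6-joint arm with a two-finger parallel gripper is mounted at the origin on a cart in front of the work surface, level with it; the furniture and walls round the work are solid. World frame = base frame: x ahead of the robot, y to its left, z up, the work surface at z = 0. Lengths are in mm, angles in rad, forces in N, time in s.
With the tool pointing down it reaches from about 400 to 925 mm from the base axis. Payload 12.5 kg.
Tool frame: the origin (TCP) lies on the front face of the gripper's body, between the roots of the fingers; the fingertips stand 78 mm ahead of it and the grasp point (between the pads) lies 59 mm ahead of it (env.nose_length is the distance from the TCP to the fingertips, in mm); z points along the fingers, y is the line along which they close (so a half turn about z gives the same grasp; the last joint's range is limited). The gripper opens to 95 mm and grips with 3 to 60 N. Pads are 20 mm wide; open, the fingers measure 119 mm over their backs; the gripper's body (75 mm by 180 mm) begins 59 mm behind the grasp point.
Start: joints at [1.078, 0.491, 1.559, -0, 1.092, -0.106], TCP at [235.748, 578.844, 292.261] pointing down, gripper open.
Joint ranges: [-3.1, 3.1], [-0.84, 2.19], [0.05, 2.79], [-1.13, 4.28], [0.06, 2.93], [-2.69, 2.69]. Speed limits (rad/s): [2.22, 2.22, 2.79, 3.14, 3.14, 3.14].

INTERFACE

Orientations are given as [roll, pitch, yaw] about the fixed x, y, z axes, in that order (R = Rz(yaw) Ry(pitch) Rx(roll)).
In Python, from cell import env gives the robot as it stands.
- The arm moves only by the tool jog_arm, never from a script. Its argument "motion" is a list of rows, each a list of 7 numbers: the turn, a rotation vector about the tool's x, y, z in degrees, then the shift along the tool's x, y, z in mm, then the finger opening in mm, from 0 to 95.1. In form: [[wx, wy, wz, x, y, z, hand], ...]. A call has 1 to 10 rows; each row shifts and turns the commanded pose from where the row before left it, along the tool's axes as they then stand; what a row does not reach is not made up. A row lasts 1/8 s, in which the tool goes at most 62.5 mm and 10.7 degrees, less where a joint would pass 70% of its speed; a pose out of reach is approached as far as the arm can. A call is refused whole if a number of a shift passes 62.5 or a number of a turn 10.7, either way. A call with a gripper value outside its range is refused whole. The fingers move at their own pace and stop on an object; the grip force is fixed at half the most. Time passes only in rows, so rows that do not move let the fingers close. It gives the time, the measured TCP pose, the force, the opening and the grip force at its end, in the units of the state.
- env.state(): the state, without advancing time (a new reading comes with each control period).
- env.read_camera(name): name is "side" or "top"; returns a dict with "color" (384x512x3 uint8, red, green, blue), "z_map" (384x512 float32, mm along the optical axis (not along the pixel's ray), 0 where there is no reading), "camera_matrix" (3x3 intrinsics, pixels), "world_to_cam" (4x4, takes a point from world to camera coordinates). Camera axes: x right, y up, looking along -z (the intrinsics and any distortion apply to the point x, -y, -z); pixel columns grow to the right and rows downward; lengths in mm; the calibration is good to about 2 mm. A picture is of the moment at which its call begins.
- env.job_done(): hands the job in; it is judged then, once.
Trained networks look in the newest picture that a camera, given by its name, has taken for a name from the list of things; names that differ only in an ending like _2 or _b are one class to them, and where a whole thing is asked for, a point or a joint stands for the part that bears it (a point fixed in the world has none). Each returns a list of dicts, best first, with "score" (0 to 1); they miss things now and then, are a little off and sometimes report something else, mostly with a low value. They report only what shows in the picture. A call takes as long as a camera call.
- env.recognise(camera, thing): "location" ([column, row] in pixels, amid what is visible of it).
The state is a dict: "t": time; "joints": joint angles; "qvel": joint speeds; "tau": joint torques, N m; "eef_pos": TCP position; "tcp_rot": TCP orientation; "ft_force": force on the tool from outside, world axes, zero at the start; "moment": the same for the moment, N m; "opening": opening from 0.0 (shut) to 1.0 (fully open); "grip_force": force on a finger pad.
Only numpy, scipy, OpenCV 4.12 (cv2) and the standard library are available. Lean on these libraries where they do the work, as an engineer would, in place of code of your own. Each camera call takes 0.05 s, during which the arm holds its last target. There are 200 camera calls.

## Working session

There is one attempt and no reset: what is moved stays moved. The work goes in short steps, Python scripts to look and compute and a tool call to move; the robot and the scene stay as the last step left them, time stands still between calls to the robot, and variables do not carry over. Pictures are saved under pics/ and viewed, at most 10 in all, crops included, and the job is handed in when it is done.

Besides the shell and the picture viewer there is one more tool, called after "Emit:" as name(argument=value, ...), one argument or row to a line, values as JSON. jog_arm: Moves the arm, as the interface text tells. Its arguments: {"type":"object","properties":{"motion":{"type":"array"}},"required":["motion"]}

```bash
mkdir -p pics; cat > h.py <<'E'
from cell import env
import numpy as np, cv2
def shot(n,f):
    d=env.read_camera(n); cv2.imwrite(f,d["color"][:,:,::-1]); return d
def pt(d,c,r):
    K=d["camera_matrix"]; z=float(d["z_map"][int(round(r)),int(round(c))])
    p=np.array([(c-K[0,2])/K[0,0]*z,-(r-K[1,2])/K[1,1]*z,-z,1])
    return (np.linalg.inv(d["world_to_cam"])@p)[:3]
E
python3 - <<'E'
from h import *
s=env.state(); print({k:np.round(v,3) for k,v in s.items()})
for n in("top","side"):
    d=shot(n,f"pics/{n}0.png"); np.savez(f"{n}0.npz",**d)
    for t in("warmer","lid_1","tail_1","dropper_2","reagent_2","timer","marker_1","tube50_1","tape_0"):
        print(n,t,[(round(o["score"],2),np.round(o["location"]),np.round(pt(d,*o["location"]))) for o in env.recognise(n,t)[:5]])
E
```

```text
{'t': np.float64(0.0), 'joints': array([ 1.078,  0.492,  1.559, -0.   ,  1.092, -0.106]), 'qvel': array([ 0.   , -0.002, -0.   ,  0.   ,  0.001, -0.002]), 'tau': array([ 2.0000e-03, -6.1266e+01, -2.5818e+01,  6.9000e-02,  4.8000e-02,
       -0.0000e+00]), 'eef_pos': array([235.675, 578.673, 291.653]), 'tcp_rot': array([-3.14 , -0.   ,  2.755]), 'ft_force': array([-0.106, -1.154, -0.198]), 'moment': array([0.019, 0.032, 0.014]), 'grip_force': np.float64(0.0), 'opening': np.float64(1.001)}
top warmer [(0.6, array([282., 183.]), array([544., -27.,  84.]))]
top lid_1 [(0.92, array([329., 169.]), array([ 584., -152.,   88.])), (0.84, array([272., 179.]), array([554.,   1.,  88.])), (0.73, array([297., 176.]), array([565., -66.,  84.])), (0.55, array([239., 185.]), array([539.,  89.,  89.]))]
top tail_1 [(0.9, array([267., 184.]), array([542.,  14.,  85.])), (0.84, array([300., 179.]), array([557., -73.,  84.])), (0.67, array([185., 177.]), array([576., 247.,  16.])), (0.62, array([330., 173.]), array([ 573., -153.,   88.])), (0.55, array([239., 189.]), array([529.,  88.,  81.]))]
top drop
[... 987 characters left out ...]
 182.]), array([554.,  29.,  86.])), (0.69, array([245., 174.]), array([525.,  86.,  86.])), (0.69, array([310., 225.]), array([ 563., -163.,   85.]))]
side dropper_2 [(0.72, array([212., 218.]), array([404.,   5.,  37.])), (0.67, array([267., 184.]), array([553.,  20.,  87.]))]
side reagent_2 [(0.92, array([364., 257.]), array([ 622., -271.,   66.]))]
side timer [(0.49, array([195., 186.]), array([419., 184.,  17.]))]
side marker_1 [(0.52, array([243., 255.]), array([ 436., -105.,   -1.]))]
side tube50_1 [(0.95, array([338., 267.]), array([ 547., -284.,   79.])), (0.47, array([266., 184.]), array([551.,  19.,  86.])), (0.31, array([249., 258.]), array([ 443., -123.,    3.]))]
side tape_0 []
```

```bash
python3 - <<'E'
import cv2
a=cv2.imread("pics/top0.png")[110:270,160:400]; b=cv2.imread("pics/side0.png")[140:300,160:400]
cv2.imwrite("pics/c0.png",cv2.resize(cv2.vconcat([a,b]),(720,960))[:480]) 
cv2.imwrite("pics/c1.png",cv2.resize(b,(720,480),interpolation=cv2.INTER_CUBIC))
E
```

```text
(no output)
```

View pics/c0.png

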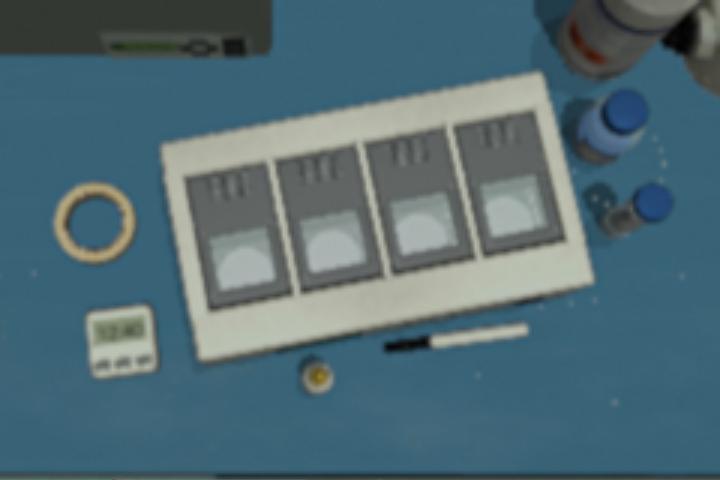

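View pics/c1.png

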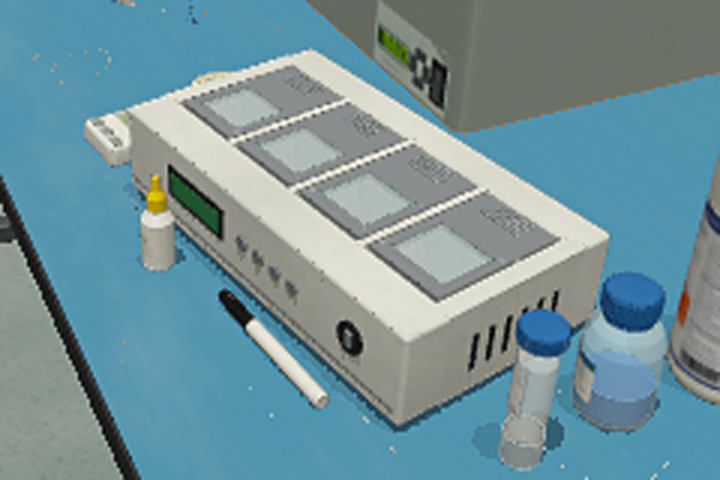

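```bash
cat >> h.py <<'E'
def cloud(d):
    K=d["camera_matrix"]; z=d["z_map"]; r,c=np.mgrid[:z.shape[0],:z.shape[1]]
    p=np.stack([(c-K[0,2])/K[0,0]*z,-(r-K[1,2])/K[1,1]*z,-z,np.ones_like(z)],-1)
    q=(p@np.linalg.inv(d["world_to_cam"]).T)[...,:3]; q[z==0]=np.nan; return q
E
python3 - <<'E'
from h import *
for n in("top","side"):
    d=dict(np.load(n+"0.npz")); q=cloud(d); 
    m=(abs(q[...,2]-86)<9)&(q[...,0]>380)&(q[...,0]<720)&(abs(q[...,1]+30)<250)
    k,l,st,_=cv2.connectedComponentsWithStats(cv2.morphologyEx(m.astype(np.uint8),cv2.MORPH_OPEN,np.ones((3,3))))
    i=1+np.argmax(st[1:,4]); P=q[l==i]; print(n,"z",np.median(P[:,2]))
    r=cv2.minAreaRect(P[:,:2].astype(np.float32)); print(r, cv2.boxPoints(r).round())
    b=(q[...,2]>60)&(q[...,0]>640); B=q[b]; 
    for y in range(-250,500,50):
        s=B[(abs(B[:,1]-y)<25)]
        if len(s): print(y,"minx",np.percentile(s[:,0],2).round(),"z top",np.percentile(s[:,2],98).round(),len(s))
d=dict(np.load("top0.npz"))
print("cam",np.linalg.inv(d["world_to_cam"])[:3,3])
# corners at deck height, from picture
K=d["camera_matrix"];Ti=np.linalg.inv(d["world_to_cam"])
C=[]
for u,v in((162,145),(543,72),(593,285),(200,362)):
    c=160+u/3;r=110+v/3
    ray=Ti[:3,:3]@np.array([(c-K[0,2])/K[0,0],-(r-K[1,2])/K[1,1],-1]); o=Ti[:3,3]
    C.append((o+ray*(88-o[2])/ray[2])[:2])
print(np.round(C))
E
```

```text
top z 86.80591773578755
((551.4089965820312, -33.50457763671875), (200.38430786132812, 356.6851806640625), 11.355616569519043) [[ 418.  122.]
 [ 488. -228.]
 [ 685. -189.]
 [ 615.  161.]]
-250 minx 645.0 z top 316.0 1915
-200 minx 645.0 z top 219.0 664
-150 minx 641.0 z top 215.0 294
-100 minx 641.0 z top 91.0 167
-50 minx 641.0 z top 90.0 98
0 minx 641.0 z top 91.0 37
50 minx 715.0 z top 333.0 1130
100 minx 713.0 z top 331.0 2550
150 minx 714.0 z top 331.0 2638
200 minx 714.0 z top 331.0 2642
250 minx 714.0 z top 331.0 2620
300 minx 714.0 z top 331.0 2626
350 minx 714.0 z top 331.0 2680
400 minx 714.0 z top 331.0 2672
450 minx 713.0 z top 331.0 2619
side z 86.61880528052478
((551.8626098632812, -33.40846252441406), (201.75735473632812, 359.2302551269531), 11.352727890014648) [[ 418.  123.]
 [ 488. -229.]
 [ 686. -190.]
 [ 615.  163.]]
-250 minx 648.0 z top 337.0 2162
-200 minx 649.0 z top 337.0 2132
-150 minx 644.0 z top 331.0 1045
-100 minx 642.0 z top 324.0 398
-50 minx 644.0 z top 385.0 836
0 minx 1216.0 z top 469.0 2109
50 minx 720.0 z top 448.0 11431
100 minx 715.0 z top 465.0 2907
150 minx 715.0 z top 459.0 2994
200 minx 715.0 z top 455.0 2394
250 minx 715.0 z top 451.0 1777
300 minx 715.0 z top 447.0 1627
350 minx 715.0 z top 442.0 1508
400 minx 716.0 z top 436.0 1485
450 minx 716.0 z top 431.0 1336
cam [372.34753309  47.79258974 998.57076115]
[[ 612.  156.]
 [ 681. -188.]
 [ 486. -224.]
 [ 418.  119.]]
```

Emit:
jog_arm(
  motion=[
    [0,0,9.4,0,0,0,0],
    [0,0,9.4,0,0,0,0],
    [0,0,9.4,0,0,0,0],
    [0,0,9.4,0,0,0,0],
    [0,0,9.4,0,0,0,0],
    [0,0,9.4,0,0,0,0],
    [0,0,0,-30,20,0,0],
    [0,0,0,-45,25,0,0],
    [0,0,0,-45,25,0,0],
    [0,0,0,-45,25,0,0],
  ],
)

```text
t: 2.25
eef_pos: [362.5, 434.7, 292.4]
tcp_rot: [3.141, -0.0, 1.771]
ft_force: [0.3, 1.4, 0.1]
opening: 0.023
grip_force: 0.0
```

Emit:
jog_arm(
  motion=[
    [0,0,0,-45,25,0,0],
    [0,0,0,-45,25,0,0],
    [0,0,0,-45,25,0,0],
    [0,0,0,-45,25,0,0],
    [0,0,0,-45,25,0,0],
    [0,0,0,-45,18,10,0],
    [0,0,0,-45,0,20,0],
    [0,0,0,-40,0,25,0],
    [0,0,0,-19,0,20,0],
    [0,0,0,0,0,0,0],
  ],
)

```text
t: 3.5
eef_pos: [575.8, 96.7, 216.2]
tcp_rot: [-3.139, -0.0, 1.768]
ft_force: [-0.4, 1.1, 0.1]
opening: 0.002
grip_force: 0.0
```

```bash
cat >> h.py <<'E'
def w():
    s=env.state(); p=s["eef_pos"]; a=np.radians(11.35); d=np.array(p[:2])-[559.3,-31.9]
    print("t",round(float(s["t"]),2),"warmer xy",np.round([d@[np.cos(a),np.sin(a)],d@[-np.sin(a),np.cos(a)]],1),"tip z",round(p[2]-78,2),"rot",np.round(s["tcp_rot"],3),"F",np.round(s["ft_force"],1),"open",round(float(s["opening"]),2))
E
python3 -c "
from h import *
w()"
```

```text
t 3.5 warmer xy [ 41.4 122.8] tip z 138.17 rot [-3.139 -0.     1.768] F [-0.4  1.1  0.1] open 0.0
```

Emit:
jog_arm(
  motion=[
    [0,0,0,0,0,20,0],
    [0,0,0,0,0,20,0],
    [0,0,0,0,0,5,0],
    [0,0,0,0,0,2,0],
    [0,0,0,0,0,1,0],
    [0,0,0,0,0,0,0],
  ],
)

```text
t: 4.25
eef_pos: [576.1, 97.9, 169.8]
tcp_rot: [3.141, 0.0, 1.771]
ft_force: [0.8, 0.4, -0.0]
opening: 0.007
grip_force: 0.0
```

Emit:
jog_arm(
  motion=[
    [0,0,0,0,0,1,0],
    [0,0,0,0,0,1,0],
    [0,0,0,0,0,0,0],
  ],
)

```text
t: 4.62
eef_pos: [575.9, 97.7, 167.2]
tcp_rot: [-3.142, -0.0, 1.77]
ft_force: [0.6, -0.1, -0.7]
opening: 0.003
grip_force: 0.0
```

Emit:
jog_arm(
  motion=[
    [0,0,0,0,0,1,0],
    [0,0,0,0,0,0,0],
  ],
)

```text
t: 4.88
eef_pos: [575.9, 97.7, 166.1]
tcp_rot: [-3.141, -0.0, 1.77]
ft_force: [-0.1, -0.2, 0.6]
opening: 0.004
grip_force: 0.0
```

Emit:
jog_arm(
  motion=[
    [0,0,0,0,0,1,0],
    [0,0,0,0,0,0,0],
  ],
)

```text
t: 5.12
eef_pos: [576.0, 97.8, 165.5]
tcp_rot: [3.141, 0.0, 1.77]
ft_force: [-1.0, -0.3, 3.4]
opening: 0.002
grip_force: 1.7
```

Emit:
jog_arm(
  motion=[
    [0,0,0,0,0,0.5,0],
    [0,0,0,0,0,0,0],
  ],
)

```text
t: 5.38
eef_pos: [576.0, 97.8, 165.2]
tcp_rot: [3.141, 0.0, 1.771]
ft_force: [-1.7, -0.1, 7.8]
opening: 0.005
grip_force: 3.6
```

Emit:
jog_arm(
  motion=[
    [0,0,0,0,0,0.5,0],
    [0,0,0,0,0,0,0],
  ],
)

```text
t: 5.62
eef_pos: [576.0, 97.8, 165.0]
tcp_rot: [3.141, 0.0, 1.77]
ft_force: [-2.9, -0.5, 10.2]
opening: 0.008
grip_force: 5.0
```

Lid 1 bears 10 N with almost no give, so it is bolted. On to lid 2.

Emit:
jog_arm(
  motion=[
    [0,0,0,0,0,-5,0],
    [0,0,0,0,0,-15,0],
    [0,0,0,-40,0,0,0],
    [0,0,0,-42,0,0,0],
    [0,0,0,0,0,10,0],
    [0,0,0,0,0,7,0],
    [0,0,0,0,0,1,0],
    [0,0,0,0,0,1,0],
    [0,0,0,0,0,0,0],
  ],
)

```text
t: 6.75
eef_pos: [592.0, 18.1, 165.5]
tcp_rot: [-3.141, -0.0, 1.771]
ft_force: [-1.7, 2.2, 3.2]
opening: 0.002
grip_force: 1.4
```

Emit:
jog_arm(
  motion=[
    [0,0,0,0,0,0.5,0],
    [0,0,0,0,0,0,0],
  ],
)

```text
t: 7.0
eef_pos: [592.0, 18.0, 165.3]
tcp_rot: [3.141, -0.001, 1.771]
ft_force: [-4.1, 2.8, 6.2]
opening: 0.004
grip_force: 3.4
```

Emit:
jog_arm(
  motion=[
    [0,0,0,0,0,0.5,0],
    [0,0,0,0,0,0,0],
  ],
)

```text
t: 7.25
eef_pos: [592.0, 18.0, 165.0]
tcp_rot: [3.141, -0.001, 1.771]
ft_force: [-3.7, 3.9, 9.1]
opening: 0.008
grip_force: 4.8
```

Lid 2 gives the same response, so it is bolted too. On to lid 3.

Emit:
jog_arm(
  motion=[
    [0,0,0,0,0,-5,0],
    [0,0,0,0,0,-15,0],
    [0,0,0,-40,0,0,0],
    [0,0,0,-42,0,0,0],
    [0,0,0,0,0,10,0],
    [0,0,0,0,0,7,0],
    [0,0,0,0,0,1,0],
    [0,0,0,0,0,1,0],
    [0,0,0,0,0,0,0],
  ],
)

```text
t: 8.38
eef_pos: [608.4, -62.3, 165.6]
tcp_rot: [3.141, -0.0, 1.771]
ft_force: [-1.3, 1.5, 2.5]
opening: 0.007
grip_force: 1.2
```

Emit:
jog_arm(
  motion=[
    [0,0,0,0,0,0.5,0],
    [0,0,0,0,0,0,0],
  ],
)

```text
t: 8.62
eef_pos: [608.4, -62.4, 165.3]
tcp_rot: [3.141, -0.0, 1.771]
ft_force: [-3.0, 4.2, 6.7]
opening: 0.004
grip_force: 3.3
```

Emit:
jog_arm(
  motion=[
    [0,0,0,0,0,0.5,0],
    [0,0,0,0,0,0,0],
  ],
)

```text
t: 8.88
eef_pos: [608.5, -62.4, 165.1]
tcp_rot: [3.141, -0.0, 1.771]
ft_force: [-4.2, 3.0, 8.8]
opening: 0.0
grip_force: 4.7
```

```bash
python3 -c "
from h import *
w()
d=dict(np.load('side0.npz'));q=cloud(d)
m=(q[...,2]>120)&(q[...,1]<-60)&(q[...,0]<760)&(q[...,0]>500);P=q[m]
for z in (130,160,200,250,300,350):
  s=P[abs(P[:,2]-z)<12]
  if len(s): print(z,s.min(0).round(),s.max(0).round(),len(s))
r=dict(np.load('top0.npz'));q=cloud(r);m=(q[...,2]>120)&(q[...,1]<-60)&(q[...,0]<760)&(q[...,0]>500);P=q[m]
for z in (130,160,200,250,300,350):
  s=P[abs(P[:,2]-z)<12]
  if len(s): print('top',z,s.min(0).round(),s.max(0).round(),len(s))
"
```

```text
t 8.88 warmer xy [ 42.2 -39.6] tip z 87.06 rot [ 3.141 -0.     1.771] F [-4.2  3.   8.8] open 0.0
130 [ 699. -491.  120.] [ 759. -237.  142.] 1196
160 [ 699. -478.  148.] [ 760. -236.  172.] 1419
200 [ 683. -463.  188.] [ 760. -235.  212.] 701
250 [ 639. -481.  238.] [ 755. -247.  262.] 591
300 [ 592. -485.  288.] [ 749. -249.  312.] 608
350 [ 575. -491.  338.] [ 603. -393.  360.] 1100
top 130 [ 699. -472.  120.] [ 759. -224.  142.] 328
top 160 [ 699. -502.  148.] [ 760. -223.  172.] 569
top 200 [ 692. -445.  188.] [ 760. -227.  212.] 335
top 250 [ 640. -443.  238.] [ 759. -242.  262.] 263
top 300 [ 608. -483.  288.] [ 760. -241.  312.] 995
top 350 [ 574. -459.  338.] [ 617. -392.  361.] 313
```

Lid 3 is bolted as well. That leaves lid 4, and there is clearance to the bottle behind it.

Emit:
jog_arm(
  motion=[
    [0,0,0,0,0,-5,0],
    [0,0,0,0,0,-15,0],
    [0,0,0,-40,0,0,0],
    [0,0,0,-42,-1,0,0],
    [0,0,0,0,0,10,0],
    [0,0,0,0,0,7,0],
    [0,0,0,0,0,1,0],
    [0,0,0,0,0,1,0],
    [0,0,0,0,0,0,0],
  ],
)

```text
t: 10.0
eef_pos: [623.8, -143.0, 165.4]
tcp_rot: [3.141, -0.0, 1.771]
ft_force: [-0.8, 0.0, 0.4]
opening: 0.007
grip_force: 0.0
```

Emit:
jog_arm(
  motion=[
    [0,0,0,0,0,0.5,0],
    [0,0,0,0,0,0,0],
  ],
)

```text
t: 10.25
eef_pos: [623.9, -143.3, 165.0]
tcp_rot: [3.141, -0.0, 1.771]
ft_force: [0.1, 1.8, 2.4]
opening: 0.004
grip_force: 1.3
```

Emit:
jog_arm(
  motion=[
    [0,0,0,0,0,0.5,0],
    [0,0,0,0,0,0,0],
  ],
)

```text
t: 10.5
eef_pos: [623.9, -143.5, 164.3]
tcp_rot: [3.141, 0.0, 1.77]
ft_force: [0.8, 2.6, 3.6]
opening: 0.009
grip_force: 1.3
```

Lid 4 yields at about 3 N, so it is the free one. I'll follow its tail down.

Emit:
jog_arm(
  motion=[
    [0,0,0,0,0,1,0],
    [0,0,0,0,0,1,0],
    [0,0,0,0,0,1,0],
    [0,0,0,0,0,0,0],
  ],
)

```text
t: 11.0
eef_pos: [623.8, -143.6, 161.1]
tcp_rot: [3.141, 0.0, 1.771]
ft_force: [1.5, 1.1, 1.6]
opening: 0.006
grip_force: 1.0
```

Emit:
jog_arm(
  motion=[
    [0,0,0,0,0,1.5,0],
    [0,0,0,0,0,1.5,0],
    [0,0,0,0,0,1.5,0],
    [0,0,0,0,0,1.5,0],
    [0,0,0,0,0,0,0],
  ],
)

```text
t: 11.62
eef_pos: [623.5, -143.6, 154.9]
tcp_rot: [-3.141, -0.0, 1.77]
ft_force: [-0.3, 0.1, 0.2]
opening: 0.002
grip_force: 0.1
```

```bash
python3 -c "
from h import *
w(); d=shot('side','pics/s1.png')
a=cv2.imread('pics/s1.png')[140:300,160:400];cv2.imwrite('pics/s1c.png',cv2.resize(a,(720,480),interpolation=cv2.INTER_CUBIC))"
```

```text
t 11.62 warmer xy [  41.  -122.1] tip z 76.89 rot [-3.141 -0.     1.77 ] F [-0.3  0.1  0.2] open 0.0
```

View pics/s1c.png

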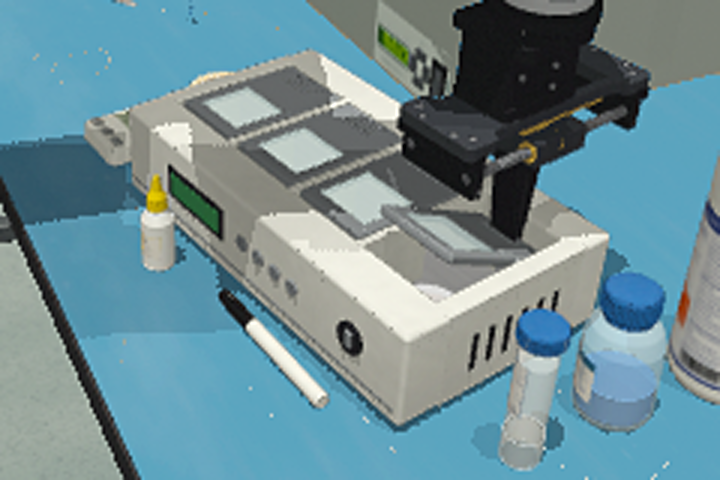

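Emit:
jog_arm(
  motion=[
    [0,0,0,0,0,-10,0],
    [0,0,0,0,0,-30,0],
    [0,0,0,0,0,-40,0],
    [0,0,0,0,0,-35,0],
    [0,0,0,0,-40,0,0],
    [0,0,0,0,-40,0,0],
    [0,0,0,0,-45,0,0],
    [0,0,0,0,0,0,0],
  ],
)

```text
t: 12.68
eef_pos: [499.2, -168.6, 271.2]
tcp_rot: [3.142, 0.0, 1.769]
ft_force: [0.0, -0.0, 0.0]
opening: 0.003
grip_force: 0.0
```

```bash
python3 -c "
from h import *
w()
for n in('side','top'):
  q=cloud(env.read_camera(n)); a=np.radians(11.35); D=q[...,:2]-[559.3,-31.9]
  X=D@[np.cos(a),np.sin(a)];Y=D@[-np.sin(a),np.cos(a)];Z=q[...,2]
  m=(abs(Y+123)<28)&(X>-75)&(X<60)&(Z>93)&(Z<160)
  P=np.c_[X[m],Z[m]]; print(n,len(P)); 
  if len(P)>5: print(P[np.argsort(P[:,0])][::max(1,len(P)//15)].round())
"
```

```text
t 12.68 warmer xy [ -85.8 -122.2] tip z 193.22 rot [3.142 0.    1.769] F [ 0. -0.  0.] open 0.0
side 260
[[-58. 116.]
 [-56. 116.]
 [-55. 114.]
 [-54. 115.]
 [-53. 118.]
 [-51. 117.]
 [-48. 117.]
 [-41. 113.]
 [-35. 108.]
 [-30. 106.]
 [-26. 104.]
 [-23. 102.]
 [-18. 100.]
 [-13.  98.]
 [ -9.  96.]
 [ -4.  93.]]
top 321
[[-57. 115.]
 [-54. 115.]
 [-49. 117.]
 [-46. 112.]
 [-41. 110.]
 [-37. 109.]
 [-33. 106.]
 [-30. 106.]
 [-27. 105.]
 [-23.  99.]
 [-20.  99.]
 [-17. 100.]
 [-14.  98.]
 [-11.  95.]
 [ -7.  94.]
 [  3.  94.]]
```

Emit:
jog_arm(
  motion=[
    [0,0,0,0,0,30,0],
    [0,0,0,0,0,35,0],
    [0,0,0,0,0,20,0],
    [0,0,0,0,0,5,0],
    [0,0,0,0,8,0,0],
    [0,0,0,0,5,0,0],
    [0,0,0,0,0,0,0],
  ],
)

```text
t: 13.65
eef_pos: [514.6, -165.7, 180.8]
tcp_rot: [3.14, 0.001, 1.771]
ft_force: [-1.1, -0.1, -0.1]
opening: 0.006
grip_force: 0.0
```

Emit:
jog_arm(
  motion=[
    [0,0,0,0,3,-2,0],
    [0,0,0,0,2.5,-4,0],
    [0,0,0,0,3,-5,0],
    [0,0,0,0,4.5,-6,0],
    [0,0,0,0,4.5,-6,0],
    [0,0,0,0,5.5,-5,0],
    [0,0,0,0,5.5,-5,0],
    [0,0,0,0,0,0,0],
  ],
)

```text
t: 14.65
eef_pos: [542.3, -160.0, 213.5]
tcp_rot: [3.141, 0.0, 1.771]
ft_force: [-0.5, -0.2, -0.7]
opening: 0.011
grip_force: 0.0
```

```bash
python3 -c "
from h import *
w(); d=shot('side','pics/s2.png')
a=cv2.imread('pics/s2.png')[120:280,160:400];cv2.imwrite('pics/s2c.png',cv2.resize(a,(720,480),interpolation=cv2.INTER_CUBIC))"
```

```text
t 14.65 warmer xy [ -41.9 -122.3] tip z 135.5 rot [3.141 0.    1.771] F [-0.5 -0.2 -0.7] open 0.01
```

View pics/s2c.png

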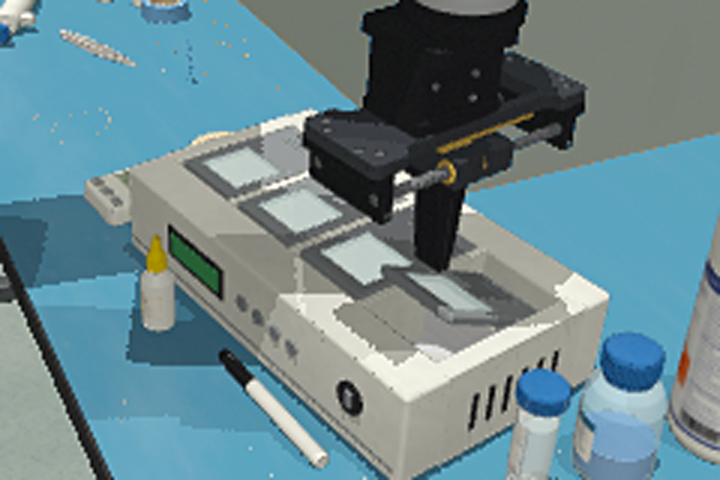

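The picture shows the finger (tip near 435,268) above the lid, having risen past the edge before touching it. I'll back off, measure the lid angle and re-approach lower.

Emit:
jog_arm(
  motion=[
    [0,0,0,0,0,-10,0],
    [0,0,0,0,-20,0,0],
    [0,0,0,0,-26,0,0],
    [0,0,0,0,0,0,0],
  ],
)

```text
t: 15.2
eef_pos: [495.9, -169.5, 223.8]
tcp_rot: [-3.141, -0.0, 1.769]
ft_force: [0.4, 0.3, -0.3]
opening: 0.002
grip_force: 0.0
```

```bash
cat >> h.py <<'E'
def lid(n='side',show=0):
    q=cloud(env.read_camera(n)); a=np.radians(11.35); D=q[...,:2]-[559.3,-31.9]
    X=D@[np.cos(a),np.sin(a)];Y=D@[-np.sin(a),np.cos(a)];Z=q[...,2]
    return X,Y,Z
E
python3 -c "
from h import *
w()
X,Y,Z=lid()
m=(abs(Y+123)<28)&(X>-66)&(X<0)&(Z>93)&(Z<170)
print(np.polyfit(X[m],Z[m],1), X[m].min(), Z[m].max())
f=(abs(Y+123)<40)&(X>-110)&(X<-66)&(Z>115)&(Z<225)
for z in range(120,225,10):
  s=f&(abs(Z-z)<5)
  if s.sum(): print(z,X[s].min().round(),X[s].max().round(),Y[s].min().round(),Y[s].max().round())
"
```

```text
t 15.2 warmer xy [ -89.3 -122.4] tip z 145.83 rot [-3.141 -0.     1.769] F [ 0.4  0.3 -0.3] open 0.0
[-0.45135862 92.23686073] -56.623992359190716 119.4039019844472
150 -95.0 -84.0 -136.0 -111.0
160 -99.0 -82.0 -136.0 -112.0
170 -99.0 -82.0 -136.0 -112.0
180 -100.0 -80.0 -136.0 -112.0
190 -101.0 -80.0 -136.0 -114.0
200 -102.0 -78.0 -136.0 -113.0
210 -103.0 -78.0 -136.0 -121.0
220 -109.0 -101.0 -138.0 -134.0
```

Emit:
jog_arm(
  motion=[
    [0,0,0,0,0,25,0],
    [0,0,0,0,0,18,0],
    [0,0,0,0,0,4,0],
    [0,0,0,0,12,0,0],
    [0,0,0,0,8,0,0],
    [0,0,0,0,3,0,0],
    [0,0,0,0,0,0,0],
  ],
)

```text
t: 16.12
eef_pos: [519.6, -164.5, 176.4]
tcp_rot: [3.141, 0.0, 1.771]
ft_force: [0.2, 0.2, 1.0]
opening: 0.004
grip_force: 0.0
```

Emit:
jog_arm(
  motion=[
    [0,0,0,0,1.5,0,0],
    [0,0,0,0,0,0,0],
  ],
)

```text
t: 16.38
eef_pos: [520.5, -164.4, 176.3]
tcp_rot: [-3.141, -0.0, 1.77]
ft_force: [-2.2, -1.5, 1.2]
opening: 0.008
grip_force: 1.1
```

```bash
python3 -c "
from h import *
w()"
```

```text
t 16.38 warmer xy [ -64.1 -122.3] tip z 98.26 rot [-3.141 -0.     1.77 ] F [-2.2 -1.5  1.2] open 0.01
```

Contact is at about 2 N. Now I'll follow the arc.

Emit:
jog_arm(
  motion=[
    [0,0,0,0,2.5,-3,0],
    [0,0,0,0,2.5,-4,0],
    [0,0,0,0,3,-4,0],
    [0,0,0,0,4.5,-6,0],
    [0,0,0,0,4.5,-6,0],
    [0,0,0,0,0,0,0],
  ],
)

```text
t: 17.12
eef_pos: [536.7, -161.1, 200.2]
tcp_rot: [-3.14, -0.0, 1.771]
ft_force: [-9.7, -0.8, 10.4]
opening: 0.006
grip_force: 5.6
```

```bash
python3 -c "
from h import *
w()
X,Y,Z=lid()
m=(abs(Y+123)<36)&(abs(Y+123)>16)&(X>-66)&(X<20)&(Z>96)&(Z<170)
print(np.polyfit(X[m],Z[m],1), X[m].min(), Z[m].max())
"
```

```text
t 17.12 warmer xy [ -47.5 -122.3] tip z 122.16 rot [-3.14  -0.     1.771] F [-9.7 -0.8 10.4] open 0.01
[-1.11137357 96.31675322] -39.7117380354239 141.85043967200784
```

Emit:
jog_arm(
  motion=[
    [0,0,0,0,0,-2,0],
    [0,0,0,0,3,-5,0],
    [0,0,0,0,4.5,-4,0],
    [0,0,0,0,4,-3,0],
    [0,0,0,0,4,-2,0],
    [0,0,0,0,0,0,0],
  ],
)

```text
t: 17.92
eef_pos: [553.0, -157.9, 215.4]
tcp_rot: [3.141, 0.0, 1.771]
ft_force: [0.4, -0.3, -0.3]
opening: 0.005
grip_force: 0.0
```

```bash
python3 -c "
from h import *
w()
X,Y,Z=lid()
m=(abs(Y+123)<36)&(abs(Y+123)>16)&(X>-66)&(X<20)&(Z>96)&(Z<170)
print(np.polyfit(Z[m],X[m],1), X[m].min(), Z[m].max())
"
```

```text
t 17.93 warmer xy [ -30.9 -122.3] tip z 137.36 rot [3.141 0.    1.771] F [ 0.4 -0.3 -0.3] open 0.01
[-0.46656246 49.04642707] -23.523328128792464 152.45196760012857
```

Emit:
jog_arm(
  motion=[
    [0,0,0,0,5,-3,0],
    [0,0,0,0,5,-2,0],
    [0,0,0,0,5,-2,0],
    [0,0,0,0,5,-1,0],
    [0,0,0,0,5,0,0],
    [0,0,0,0,5,0,0],
    [0,0,0,0,4,0,0],
    [0,0,0,0,4,0,0],
    [0,0,0,0,0,0,0],
  ],
)

```text
t: 19.1
eef_pos: [590.1, -150.3, 223.1]
tcp_rot: [3.141, -0.0, 1.771]
ft_force: [-0.0, 0.1, -0.3]
opening: 0.006
grip_force: 0.0
```

Emit:
jog_arm(
  motion=[
    [0,0,0,0,2,0,0],
    [0,0,0,0,0,0,0],
  ],
)

```text
t: 19.35
eef_pos: [591.9, -150.0, 223.2]
tcp_rot: [3.141, -0.0, 1.77]
ft_force: [-0.6, 0.5, -0.5]
opening: 0.007
grip_force: 0.0
```

```bash
python3 -c "
from h import *
w()
X,Y,Z=lid()
m=(abs(Y+123)<36)&(abs(Y+123)>16)&(X>-40)&(X<40)&(Z>100)&(Z<156)
print(np.polyfit(Z[m],X[m],1), m.sum(),X[m].min(), Z[m].max())
"
```

```text
t 19.35 warmer xy [   8.7 -122.2] tip z 145.2 rot [ 3.141 -0.     1.77 ] F [-0.6  0.5 -0.5] open 0.01
[0.08164354 4.57948426] 349 9.724843160155153 155.66072755675447
```

Emit:
jog_arm(
  motion=[
    [0,0,0,0,2,0,0],
    [0,0,0,0,2,0,0],
    [0,0,0,0,0,0,0],
  ],
)

```text
t: 19.77
eef_pos: [596.0, -149.2, 223.2]
tcp_rot: [3.141, -0.0, 1.771]
ft_force: [0.1, -0.4, -0.2]
opening: 0.002
grip_force: 0.0
```

Emit:
jog_arm(
  motion=[
    [0,0,0,0,1.5,0,0],
    [0,0,0,0,0,0,0],
  ],
)

```text
t: 20.02
eef_pos: [597.4, -148.9, 223.2]
tcp_rot: [3.141, -0.0, 1.77]
ft_force: [0.1, -0.3, -0.2]
opening: 0.007
grip_force: 0.0
```

Emit:
jog_arm(
  motion=[
    [0,0,0,0,1.5,0,0],
    [0,0,0,0,0,0,0],
  ],
)

```text
t: 20.27
eef_pos: [598.0, -148.7, 223.1]
tcp_rot: [-3.139, -0.001, 1.771]
ft_force: [-5.7, -1.9, 2.8]
opening: 0.004
grip_force: 3.1
```

Emit:
jog_arm(
  motion=[
    [0,0,0,0,1,0,0],
    [0,0,0,0,0,0,0],
  ],
)

```text
t: 20.52
eef_pos: [598.4, -148.7, 223.1]
tcp_rot: [-3.138, -0.001, 1.771]
ft_force: [-10.2, -3.1, 3.6]
opening: 0.002
grip_force: 5.6
```

```bash
cat > m.py <<'E'
from h import *
w()
X,Y,Z=lid()
m=(abs(Y+123)<36)&(abs(Y+123)>16)&(X>-40)&(X<40)&(Z>100)&(Z<154)
p=np.polyfit(Z[m],X[m],1); print(p, m.sum(),"theta",np.pi/2+np.arctan(p[0]))
E
python3 m.py
```

```text
t 20.52 warmer xy [  15.3 -122.2] tip z 145.11 rot [-3.138e+00 -1.000e-03  1.771e+00] F [-10.2  -3.1   3.6] open 0.0
[ 0.16644316 -2.68737258] 373 theta 1.735727530541754
```

On its stop: 10 N of resistance at about 1.74 rad. I'll back off and check.

Emit:
jog_arm(
  motion=[
    [0,0,0,0,-4,0,0],
    [0,0,0,0,-20,0,0],
    [0,0,0,0,-40,0,0],
    [0,0,0,0,-40,-30,0],
    [0,0,0,0,0,-40,0],
    [0,0,0,0,0,0,0],
    [0,0,0,0,0,0,0],
  ],
)

```text
t: 21.45
eef_pos: [497.7, -168.9, 292.8]
tcp_rot: [3.141, -0.0, 1.771]
ft_force: [0.5, 0.1, 0.3]
opening: 0.004
grip_force: 0.0
```

```bash
python3 m.py; python3 -c "
from h import *
d=shot('side','pics/s3.png');a=cv2.imread('pics/s3.png')[120:300,150:420];cv2.imwrite('pics/s3c.png',cv2.resize(a,(780,520),interpolation=cv2.INTER_CUBIC))"
```

```text
t 21.45 warmer xy [ -87.3 -122.2] tip z 214.79 rot [ 3.141 -0.     1.771] F [0.5 0.1 0.3] open 0.0
[ 0.16173752 -2.27056834] 373 theta 1.7311452771453282
```

View pics/s3c.png

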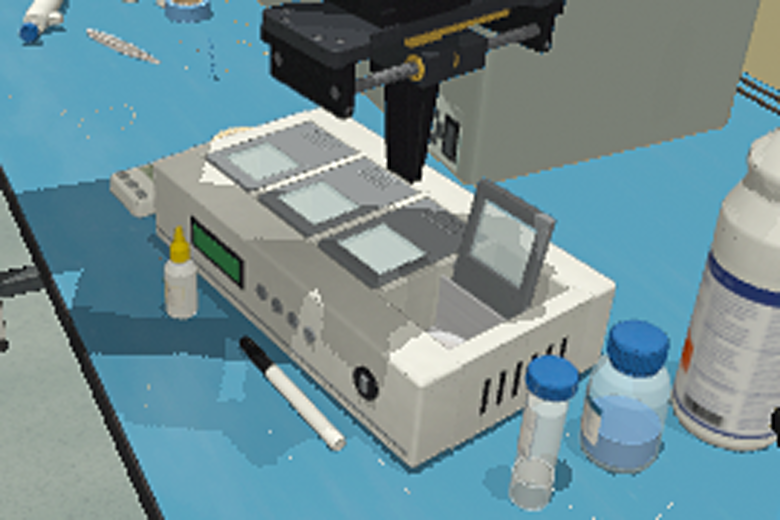

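The picture shows lid 4 standing open (around 505,245). The other three lids are shut, the bystanders are in place and the gripper is clear.

```bash
python3 -c "
from cell import env
print(env.job_done())"
```

```text
the job is handed in; nothing more can be done
None
```

Lid 4 was the free one: it now stands open on its stop (about 1.73 rad measured), lids 1 to 3 stayed shut after test presses of about 10 N at most, nothing around the warmer moved, and the job is handed in.

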